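# Finish the open pile of vial trays

### The job

On the loading deck stand two piles of vial trays: one is already closed with a black cover, the other is still open. Set the spare tray lying on the bench squarely on top of the open pile, then close that pile with the loose cover from the bench, also squarely. Put them down gently instead of dropping them, and leave the finished pile and the other things on the bench alone.

Things in the scene. Friction and masses are not known exactly. Their poses are not given: they have to be found in the camera images.
- deck: fixed aluminium plate on the bench, 180 x 260 x 10 mm (x, y, z), origin at the centre of its underside; it carries two nests side by side, 136 mm apart along its y, each bounded by low steel corner guides that rise 6 mm above the plate, 3 mm clear of the tray standing there
- nest_left (a point): point on the deck's upper face (10 mm above the bench), centre of the nest on the deck's +y side; its axes are those of the deck, and a tray in the nest has its length along x. Each nest holds a pile two items high: either tray on tray (open) or tray with a cover on it (closed); which is which changes
- nest_right (a point): the same for the nest on the deck's -y side
- tray_a: in the piles, at the bottom of either nest: an empty white vial tray, identical to the others: a solid-sided block 120 x 56 x 28 mm (x, y, z of its frame) with 3 x 8 dark shallow wells drawn on its flat top; origin at the centre of its underside, x along its length, z up; 0.12 kg give or take 30 %
- tray_b: in the piles, at the bottom of either nest: an empty white vial tray, identical to the others: a solid-sided block 120 x 56 x 28 mm (x, y, z of its frame) with 3 x 8 dark shallow wells drawn on its flat top; origin at the centre of its underside, x along its length, z up; 0.12 kg give or take 30 %
- tray_c: in the piles, on top of one of the bottom trays, in either nest: an empty white vial tray, identical to the others: a solid-sided block 120 x 56 x 28 mm (x, y, z of its frame) with 3 x 8 dark shallow wells drawn on its flat top; origin at the centre of its underside, x along its length, z up; 0.12 kg give or take 30 %
- cover_1: the cover that closes one of the two piles at the start: a plain black plastic flat cover 120 x 56 mm, 6 mm thick, with an upright bar handle in the middle of its top, 50 mm long (along x), 12 mm thick (along y), reaching from 6 to 34 mm above the underside; same footprint as a tray; origin at the centre of its underside, x along its length, z up; 0.10 kg give or take 30 %
- spare: the spare tray, lying alone on the bench, right way up: an empty white vial tray, identical to the others: a solid-sided block 120 x 56 x 28 mm (x, y, z of its frame) with 3 x 8 dark shallow wells drawn on its flat top; origin at the centre of its underside, x along its length, z up; 0.12 kg give or take 30 %
- cover_2: the loose cover, lying alone on the bench, handle up; it and the spare may lie either way round, one nearer the robot and one farther: a plain black plastic flat cover 120 x 56 mm, 6 mm thick, with an upright bar handle in the middle of its top, 50 mm long (along x), 12 mm thick (along y), reaching from 6 to 34 mm above the underside; same footprint as a tray; origin at the centre of its underside, x along its length, z up; 0.10 kg give or take 30 %
- solvent: bystander: capped amber bottle, 66 mm across, 150 mm tall, origin at the centre of its underside
- jar: bystander: small capped glass jar, 50 mm across, 60 mm tall, origin at the centre of its underside
- spanner: bystander: steel spanner 140 mm long lying on the bench, origin on its underside, x along its length
Things that resemble listed ones, but are neither listed nor needed, are in the scene too. Leave any green, orange or purple look-alike of the cover_2 alone.

How it is judged (in metres and radians):
On the way:
1. the spare tray lies squarely on the open pile, let go (((x of cover_1 in the frame of nest_left between -0.007 and 0.007 m and y of cover_1 in the frame of nest_left between -0.007 and 0.007 m and z of cover_1 in the frame of nest_left between 0.024 and 0.032 m and angle between the x axis of cover_1 and the x axis of nest_left, either way round below 0.1 rad and angle between each of cover_1, spare's own z axis and vertical below 0.05 rad and x of spare in the frame of nest_right between -0.007 and 0.007 m and y of spare in the frame of nest_right between -0.007 and 0.007 m and z of spare in the frame of nest_right between 0.052 and 0.06 m and angle between the x axis of spare and the x axis of nest_right, either way round below 0.1 rad) or (x of cover_1 in the frame of nest_right between -0.007 and 0.007 m and y of cover_1 in the frame of nest_right between -0.007 and 0.007 m and z of cover_1 in the frame of nest_right between 0.024 and 0.032 m and angle between the x axis of cover_1 and the x axis of nest_right, either way round below 0.1 rad and angle between each of cover_1, spare's own z axis and vertical below 0.05 rad and x of spare in the frame of nest_left between -0.007 and 0.007 m and y of spare in the frame of nest_left between -0.007 and 0.007 m and z of spare in the frame of nest_left between 0.052 and 0.06 m and angle between the x axis of spare and the x axis of nest_left, either way round below 0.1 rad)) and linear speed of spare below 0.02 m/s and contact force between the fingers and spare below 0.05 N), for 0.2 s.
At the end, for the whole second after the job is handed in: Spare tray third on the once-open pile (underside 56 mm over the deck face), loose cover on it (84 mm): each within 7 mm of the nest centre in x and y, 0.10 rad in yaw, 4 mm in height, level, let go, at rest; the other pile keeps its cover within the same limits (((x of cover_1 in the frame of nest_left between -0.007 and 0.007 m and y of cover_1 in the frame of nest_left between -0.007 and 0.007 m and z of cover_1 in the frame of nest_left between 0.024 and 0.032 m and angle between the x axis of cover_1 and the x axis of nest_left, either way round below 0.1 rad and angle between each of cover_1, spare, cover_2's own z axis and vertical below 0.05 rad and x of spare in the frame of nest_right between -0.007 and 0.007 m and y of spare in the frame of nest_right between -0.007 and 0.007 m and z of spare in the frame of nest_right between 0.052 and 0.06 m and angle between the x axis of each of spare, cover_2 and the x axis of nest_right, either way round below 0.1 rad and x of cover_2 in the frame of nest_right between -0.007 and 0.007 m and y of cover_2 in the frame of nest_right between -0.007 and 0.007 m and z of cover_2 in the frame of nest_right between 0.08 and 0.088 m) or (x of cover_1 in the frame of nest_right between -0.007 and 0.007 m and y of cover_1 in the frame of nest_right between -0.007 and 0.007 m and z of cover_1 in the frame of nest_right between 0.024 and 0.032 m and angle between the x axis of cover_1 and the x axis of nest_right, either way round below 0.1 rad and angle between each of cover_1, spare, cover_2's own z axis and vertical below 0.05 rad and x of spare in the frame of nest_left between -0.007 and 0.007 m and y of spare in the frame of nest_left between -0.007 and 0.007 m and z of spare in the frame of nest_left between 0.052 and 0.06 m and angle between the x axis of each of spare, cover_2 and the x axis of nest_left, either way round below 0.1 rad and x of cover_2 in the frame of nest_left between -0.007 and 0.007 m and y of cover_2 in the frame of nest_left between -0.007 and 0.007 m and z of cover_2 in the frame of nest_left between 0.08 and 0.088 m)) and linear speed of each of spare, cover_2 below 0.02 m/s and contact force between the fingers and spare below 0.05 N and contact force between the fingers and cover_2 below 0.05 N); the robot touches nothing.
It fails at once if the finished pile's cover moved more than 10 mm (distance of cover_1 from where it was at the start of the episode above 0.01 m).
It fails at once if a tray of the piles moved more than 10 mm (distance of any of tray_a, tray_b, tray_c from where it was at the start of the episode above 0.01 m).
It fails at once if the spare tray or the loose cover was dropped (falls free at over 0.5 m/s) ((contact force between the fingers and spare below 0.05 N and linear speed of spare above 0.5 m/s) or (contact force between the fingers and cover_2 below 0.05 N and linear speed of cover_2 above 0.5 m/s)).
It fails at once if the bottle, jar or spanner moved more than 30 mm (distance of any of solvent, jar, spanner from where it was at the start of the episode above 0.03 m).
It also fails if it takes over 61 s, if anything falls off the work surface, if the arm or the gripper's body presses on something with over 40 N, if the wrist force passes 120 N, or if a joint passes its speed limit or range.

### The arm

A 6-joint arm with a two-finger parallel gripper is mounted at the origin on the work surface. World frame = base frame: x ahead of the robot, y to its left, z up, the work surface at z = 0. Lengths are in m, angles in degrees, forces in N, time in s.
With the tool pointing down it reaches from about 0.4 to 0.825 m from the base axis. Payload 7 kg.
Tool frame: the origin (TCP) lies at the very end of the fingers, on their centre line; the grasp point (between the pads) lies behind it (r.grasp_offset is the z of the grasp point in the tool frame, in m); z points along the fingers, y is the direction in which the jaws open and shut (so a half turn about z gives the same grasp; the last joint's range is limited). The gripper opens to 88 mm and grips with 3 to 60 N. Pads are 19 mm wide; open, the fingers measure 130 mm over their backs; the gripper's body (78 mm by 193 mm) begins 47 mm behind the grasp point.
Start: joints at [-56.144, 20.546, 0.682, 0, -70.136, -16.507], TCP at [0.201, -0.644, 0.227] pointing down, gripper open.
Joint ranges: [-176.03, 176.03], [-82.01, 121.73], [-58.28, 71.71], [-173.87, 95.51], [-174.79, -0.11], [-173.66, 173.66]. Speed limits (degrees/s): [136.94, 136.94, 172.46, 180, 180, 180].

### API

Orientations are given as [roll, pitch, yaw] about the fixed x, y, z axes, in that order (R = Rz(yaw) Ry(pitch) Rx(roll)).
In Python, from plant import r gives the robot as it stands. The module is installed in compiled form; this text tells all that it offers.
- The arm moves only by the tool servo_tool, never from a script. Its argument "targets" is a list of rows, each an object of numbers: "dx", "dy", "dz": the shift along the world's x, y, z in cm; "spin": the turn about the world's z in rad; "grip": the opening in per cent of the stroke, from 0 (shut) to 100 (fully open). A call has exactly 10 rows; each row is the pose to reach, as a shift and turn from the pose commanded when the call began; what a row does not reach only later rows make up. A row lasts 1/12 s, in which the tool goes at most 41.7 mm and 7.16 degrees, less where a joint would pass 70% of its speed; a pose out of reach is approached as far as the arm can. A call with a gripper value outside its range is refused whole. The fingers move at their own pace and stop on an object; "squeeze" is the grip in N (left out, the last holds). Time passes only in rows, so rows that repeat a pose let the fingers close, or fill a call up. It gives the time, the measured TCP pose, the force and the opening at its end, in the units of the state.
- r.get_state(): the state, without advancing time (a new reading comes with each control period).
- r.capture(name): name is "scene" or "top" or "wrist"; returns the picture (420x560x3 uint8, blue, green, red); there is no depth.
- r.get_calibration(name): a dict with "K" (3x3 intrinsics, pixels), "extrinsics" (4x4, takes a point from camera to world coordinates). Camera axes: x right, y down, z forward; pixel columns grow to the right and rows downward; lengths in m; the calibration is good to about 2 mm. A picture is of the moment at which its call begins: read the wrist's pose just before it. get_calibration takes no time and is no camera call; for the wrist camera it gives the pose at the moment of the call.
- r.close_job(): hands the job in, once; it reports no verdict.
Trained networks look in the newest picture that a camera, given by its name, has taken for a name from the list of things; names that differ only in an ending like _2 or _b are one class to them, and where a whole thing is asked for, a point or a joint stands for the part that bears it (a point fixed in the world has none). Each returns a list of dicts, best first, with "p" (0 to 1); they miss things now and then, are a little off and sometimes report something else, mostly with a low value. They report only what shows in the picture. A call takes as long as a camera call. They do not tell look-alikes from the thing itself.
- r.cut_out(name, camera): "mask" (420x560 bool, what is visible of it) and "extent" ([left, top, right, bottom] in pixels, round what is visible of it).
The state is a dict: "time_s": time; "joints": joint angles; "qd": joint speeds; "joint_torque": joint torques, N m; "tcp_pos": TCP position; "eef_rot": TCP orientation; "contact_force": force on the tool from outside, world axes, zero at the start; "moment": the same for the moment, N m; "gripper_width": finger opening in m.
Only numpy, scipy, OpenCV 4.12 (cv2) and the standard library are available. Lean on these libraries where they do the work, as an engineer would, in place of code of your own. Each camera call takes 0.05 s, during which the arm holds its last target. There are 200 camera calls.

## Working session

There is one attempt and no reset: what is moved stays moved. The work goes in short steps, Python scripts to look and compute and a tool call to move; the robot and the scene stay as the last step left them, time stands still between calls to the robot, and variables do not carry over. Pictures are saved under pics/ and viewed, about 8 in all and at most 12, crops included, and the job is handed in when it is done.

Besides the shell and the picture viewer there is one more tool, called after "Emit:" in YAML: its name, and indented under it one key for each argument. servo_tool: Moves the arm, as the interface text tells. Its arguments: {"type":"object","properties":{"targets":{"type":"array"},"squeeze":{"type":"number"}},"required":["targets"]}

```bash
mkdir -p pics; python3 - <<'E'
from plant import r
import cv2,numpy as np
print(r.get_state()); print(r.grasp_offset)
for n in("scene","top"):
    im=r.capture(n); cv2.imwrite(f"pics/{n}0.png",im); c=r.get_calibration(n); print(n,np.round(c["K"],1).tolist(),np.round(c["extrinsics"],3).tolist())
    for t in("spare","cover_2","deck","solvent","jar","spanner"):
        print(t,[(round(float(d["p"]),2),[int(v) for v in d["extent"]]) for d in r.cut_out(t,n)])
a=cv2.imread("pics/scene0.png");b=cv2.imread("pics/top0.png")
E
```

```text
{'time_s': 0.0, 'joints': array([-5.61468764e+01,  2.05924117e+01,  6.34109028e-01, -2.05750366e-02,
       -7.01366638e+01, -1.65066308e+01]), 'qd': array([-0.03460323,  0.07523734, -0.01511533, -0.05371123,  0.08069103,
        0.02987425]), 'joint_torque': array([-1.89130878e-03, -5.82725251e+01,  2.93052614e+01,  6.99729592e+00,
        6.85297549e-03, -1.68699376e-04]), 'tcp_pos': array([ 0.20107672, -0.64383799,  0.22561279]), 'eef_rot': array([ 1.79903451e+02, -8.44049518e-03, -1.62660507e+02]), 'contact_force': array([-0.30571266, -0.36967547,  0.01307281]), 'moment': array([0.02678009, 0.04518527, 0.01161292]), 'gripper_width': 0.08770081527842134}
-0.0188
scene [[501.3, 0.0, 279.8], [0.0, 501.3, 212.3], [0.0, 0.0, 1.0]] [[0.716, 0.366, -0.594, 1.555], [0.698, -0.385, 0.604, -0.972], [-0.008, -0.847, -0.531, 0.939], [0.0, 0.0, 0.0, 1.0]]
spare [(0.92, [198, 226, 243, 246])]
cover_2 [(0.88, [262, 282, 308, 299]), (0.87, [226, 253, 270, 279]), (0.8, [270, 194, 304, 217]), (0.6, [185, 271, 230, 293])]
deck [(0.92, [258, 194, 346, 232])]
solvent [(0.9, [342, 145, 358, 183])]
jar [(0.79, [314, 235, 328, 256])]
spanner [(0.64, [105, 253, 150, 261])]
top [[456.5, 0.0, 283.7], [0.0, 456.5, 196.0], [0.0, 0.0, 1.0]] [[0.015, -0.992, 0.129, 0.432], [-1.0, -0.017, -0.01, -0.011], [0.012, -0.129, -0.992, 1.335], [0.0, 0.0, 0.0, 1.0]]
spare [(0.81, [317, 217, 350, 260])]
cover_2 [(0.88, [369, 170, 401, 210]), (0.83, [325, 161, 349, 201]), (0.76, [325, 110, 366, 147]), (0.72, [424, 154, 458, 195]), (0.57, [225, 199, 253, 245]), (0.27, [176, 189, 209, 235])]
deck [(0.94, [168, 179, 269, 252])]
solvent [(0.66, [225, 200, 254, 246]), (0.62, [96, 210, 132, 232])]
jar [(0.76, [267, 132, 282, 153])]
spanner [(0.56, [401, 266, 440, 309])]
```

View pics/top0.png

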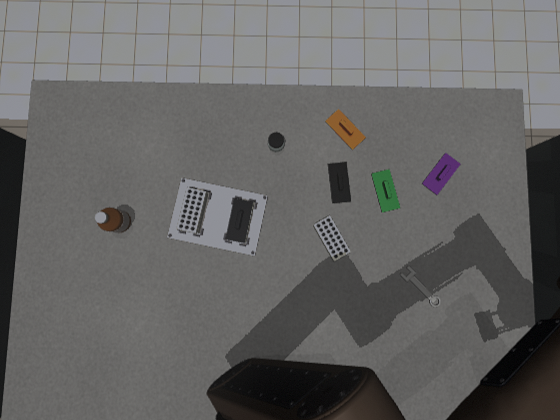

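View pics/scene0.png

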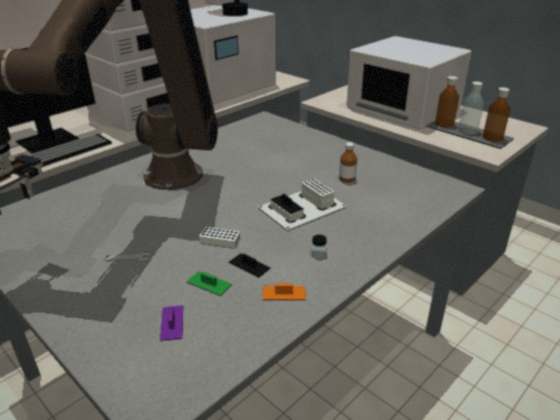

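The green, orange and purple items in the top view are look-alikes. The plain black cover at (339,182) is cover_2. The spare is at (332,238). The open pile is at (190,210), which is the +y (left) nest, and the closed one is at (240,220).

```bash
cat > h.py <<'E'
from plant import r
import cv2,numpy as np
def ray(px,z,c):
    K,E=c["K"],c["extrinsics"]; px=np.atleast_2d(np.asarray(px,float))
    d=(E[:3,:3]@np.linalg.inv(K)@np.c_[px,np.ones(len(px))].T).T
    return E[:3,3]+d*((z-E[2,3])/d[:,2])[:,None]
def proj(P,c):
    E=np.linalg.inv(c["extrinsics"]); q=(E[:3,:3]@np.asarray(P).T).T+E[:3,3]; q=(c["K"]@q.T).T
    return q[:,:2]/q[:,2:]
def rect(mask,z,c):
    "world min-area rectangle of a mask, cast on height z: centre, sizes, yaw of long side (deg)"
    cn=max(cv2.findContours(mask.astype(np.uint8),0,1)[0],key=cv2.contourArea)[:,0]
    W=ray(cn,z,c)[:,:2].astype(np.float32)
    (cx,cy),(w,h),a=cv2.minAreaRect(W*1000)
    if w<h: w,h,a=h,w,a+90
    return np.round([cx,cy,w,h,(a+90)%180-90],1)
E
python3 - <<'E'
from h import *
c=r.get_calibration("top"); r.capture("top")
for n,z in(("spare",.02),("cover_2",.006),("deck",.01),("tray_a",.066)):
    for d in r.cut_out(n,"top"): print(n,round(float(d["p"]),2),[int(v) for v in d["extent"]],rect(d["mask"],z,c))
w=r.get_calibration("wrist"); s=r.get_state()
print(np.round(w["extrinsics"],3).tolist(),w["K"].round(0).tolist())
E
```

```text
spare 0.81 [314, 219, 351, 259] [ 482.  -162.4  117.7   56.9   30. ]
cover_2 0.96 [371, 170, 397, 212] [ 624.5 -322.4  120.4   57.1   15.3]
cover_2 0.95 [226, 197, 254, 248] [530.5 104.6 124.4  62.1 -10.4]
cover_2 0.93 [325, 110, 363, 152] [ 808.6 -205.6  123.1   56.5   43.4]
cover_2 0.88 [327, 164, 348, 200] [ 647.3 -187.   119.9   56.     6.4]
cover_2 0.69 [428, 155, 457, 195] [ 678.8 -490.8  118.4   56.9  -37.1]
cover_2 0.53 [265, 130, 283, 153] [764.9   1.9  58.   44.7   1.1]
deck 0.56 [167, 176, 265, 255] [540.7 167.3 260.4 180.4  79.1]
tray_a 0.8 [175, 186, 207, 232] [552.5 232.3 122.2  62.7 -11.3]
tray_a 0.51 [200, 201, 206, 233] [536.9 201.6  91.5   4.7 -11.8]
tray_a 0.4 [165, 174, 269, 255] [535.9 158.7 251.4 172.7  79.1]
[[-0.298, 0.917, 0.266, 0.129], [0.955, 0.287, 0.081, -0.666], [-0.002, 0.278, -0.961, 0.384], [0.0, 0.0, 0.0, 1.0]] [[301.0, 0.0, 279.0], [0.0, 301.0, 205.0], [0.0, 0.0, 1.0]]
```

Emit:
servo_tool:
  targets:
    - {"dx": 28.1, "dy": 48.1, "dz": -4, "spin": 0.221, "grip": 100}
    - {"dx": 28.1, "dy": 48.1, "dz": -4, "spin": 0.221, "grip": 100}
    - {"dx": 28.1, "dy": 48.1, "dz": -4, "spin": 0.221, "grip": 100}
    - {"dx": 28.1, "dy": 48.1, "dz": -4, "spin": 0.221, "grip": 100}
    - {"dx": 28.1, "dy": 48.1, "dz": -4, "spin": 0.221, "grip": 100}
    - {"dx": 28.1, "dy": 48.1, "dz": -4, "spin": 0.221, "grip": 100}
    - {"dx": 28.1, "dy": 48.1, "dz": -4, "spin": 0.221, "grip": 100}
    - {"dx": 28.1, "dy": 48.1, "dz": -4, "spin": 0.221, "grip": 100}
    - {"dx": 28.1, "dy": 48.1, "dz": -4, "spin": 0.221, "grip": 100}
    - {"dx": 28.1, "dy": 48.1, "dz": -4, "spin": 0.221, "grip": 100}

```text
time_s: 1.78
tcp_pos: [0.4116, -0.2836, 0.197]
eef_rot: [-180.0, 0.0, -150.0]
contact_force: [0.8, -0.6, 0.1]
gripper_width: 0.0876
```

Emit:
servo_tool:
  targets:
    - {"dx": 3.5, "dy": 6, "dz": -0.5}
    - {"dx": 7.0, "dy": 12.1, "dz": -0.7}
    - {"dx": 7.0, "dy": 12.1, "dz": -0.7}
    - {"dx": 7.0, "dy": 12.1, "dz": -0.7}
    - {"dx": 7.0, "dy": 12.1, "dz": -0.7}
    - {"dx": 7.0, "dy": 12.1, "dz": -0.7}
    - {"dx": 7.0, "dy": 12.1, "dz": -0.7}
    - {"dx": 7.0, "dy": 12.1, "dz": -0.7}
    - {"dx": 7.0, "dy": 12.1, "dz": -0.7}
    - {"dx": 7.0, "dy": 12.1, "dz": -0.7}

```text
validation failed for argument at $.ta...
```

```bash
python3 - <<'E'
from h import *
s=r.get_state();print(s["tcp_pos"],s["eef_rot"]); c=r.get_calibration("wrist"); im=r.capture("wrist")
# top face is bright: cast on z=.028, plus network mask
for d in r.cut_out("spare","wrist"):
    e=d["extent"]; print(d["p"],e,rect(d["mask"],.028,c))
    cv2.drawContours(im,cv2.findContours(d["mask"].astype(np.uint8),0,1)[0],-1,(0,0,255),1)
cv2.imwrite("pics/w1.png",im)
E
```

```text
[ 0.41155988 -0.28357688  0.19703534] [-1.79957930e+02  4.07895804e-02 -1.49986466e+02]
0.62 [306.1, 234.0, 359.4, 330.0] [ 445.8 -188.2   54.7   50.2  -60. ]
```

View pics/w1.png

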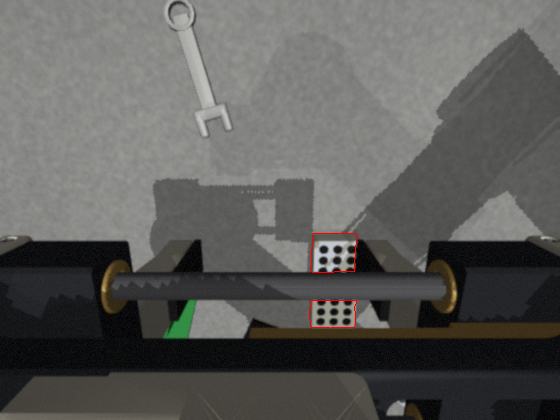

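The view shows the gripper bar hiding part of the tray (312–356, 234–330). I'll offset the TCP so that the camera sees the whole tray.

Emit:
servo_tool:
  targets:
    - {"dx": 14, "dy": 16.2, "dz": 0, "spin": 0, "grip": 100}
    - {"dx": 14, "dy": 16.2, "dz": 0, "spin": 0, "grip": 100}
    - {"dx": 14, "dy": 16.2, "dz": 0, "spin": 0, "grip": 100}
    - {"dx": 14, "dy": 16.2, "dz": 0, "spin": 0, "grip": 100}
    - {"dx": 14, "dy": 16.2, "dz": 0, "spin": 0, "grip": 100}
    - {"dx": 14, "dy": 16.2, "dz": 0, "spin": 0, "grip": 100}
    - {"dx": 14, "dy": 16.2, "dz": 0, "spin": 0, "grip": 100}
    - {"dx": 14, "dy": 16.2, "dz": 0, "spin": 0, "grip": 100}
    - {"dx": 14, "dy": 16.2, "dz": 0, "spin": 0, "grip": 100}
    - {"dx": 14, "dy": 16.2, "dz": 0, "spin": 0, "grip": 100}

```text
time_s: 2.72
tcp_pos: [0.5502, -0.1244, 0.1969]
eef_rot: [-180.0, -0.0, -150.1]
contact_force: [0.0, -0.1, -0.1]
gripper_width: 0.0877
```

```bash
cat >> h.py <<'E'
def look(name,z,fn):
    s=r.get_state();print(np.round(s["time_s"],2),np.round(s["tcp_pos"]*1000,1),np.round(s["eef_rot"],2)); c=r.get_calibration("wrist"); im=r.capture("wrist"); cv2.imwrite("pics/raw_"+fn,im)
    for d in r.cut_out(name,"wrist"):
        print(round(float(d["p"]),2),np.round(d["extent"]),rect(d["mask"],z,c))
        cv2.drawContours(im,cv2.findContours(d["mask"].astype(np.uint8),0,1)[0],-1,(0,0,255),1)
    cv2.imwrite("pics/"+fn,im)
E
python3 -c "
from h import *
look('spare',.028,'w2.png')"
```

```text
2.72 [ 550.2 -124.4  196.9] [-180.     -0.   -150.06]
0.84 [249.  54. 309. 176.] [ 482.6 -161.4  120.2   56.7   30.5]
```

View pics/w2.png

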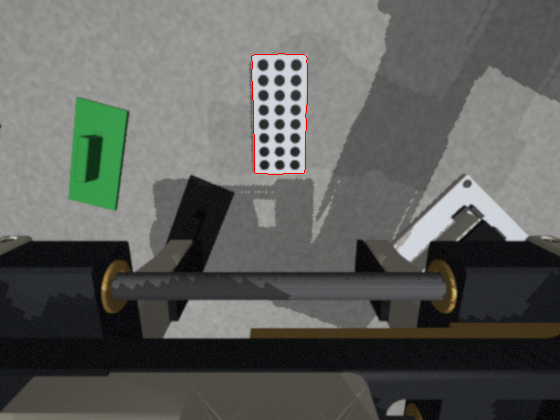

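The spare fills the mask (250–308, 54–174): its centre is (482.5, -161.5) mm, size 120x57, yaw 30.5°, which agrees with the top view. I'll descend and grip.

Emit:
servo_tool:
  targets:
    - {"dx": -3.4, "dy": -1.9, "dz": -2, "spin": 0.01, "grip": 100}
    - {"dx": -6.8, "dy": -3.7, "dz": -4, "spin": 0.01, "grip": 100}
    - {"dx": -6.8, "dy": -3.7, "dz": -8, "spin": 0.01, "grip": 100}
    - {"dx": -6.8, "dy": -3.7, "dz": -12, "spin": 0.01, "grip": 100}
    - {"dx": -6.8, "dy": -3.7, "dz": -15, "spin": 0.01, "grip": 100}
    - {"dx": -6.8, "dy": -3.7, "dz": -17.5, "spin": 0.01, "grip": 100}
    - {"dx": -6.8, "dy": -3.7, "dz": -18.7, "spin": 0.01, "grip": 100}
    - {"dx": -6.8, "dy": -3.7, "dz": -19.3, "spin": 0.01, "grip": 100}
    - {"dx": -6.8, "dy": -3.7, "dz": -19.3, "spin": 0.01, "grip": 100}
    - {"dx": -6.8, "dy": -3.7, "dz": -19.3, "spin": 0.01, "grip": 100}

```text
time_s: 3.65
tcp_pos: [0.4832, -0.1608, 0.0043]
eef_rot: [-180.0, 0.0, -149.4]
contact_force: [0.2, -0.4, 0.7]
gripper_width: 0.0878
```

Emit:
servo_tool:
  squeeze: 25
  targets:
    - {"dx": 0, "dy": 0, "dz": 0, "spin": 0, "grip": 40}
    - {"dx": 0, "dy": 0, "dz": 0, "spin": 0, "grip": 40}
    - {"dx": 0, "dy": 0, "dz": 0, "spin": 0, "grip": 40}
    - {"dx": 0, "dy": 0, "dz": 0, "spin": 0, "grip": 40}
    - {"dx": 0, "dy": 0, "dz": 0, "spin": 0, "grip": 40}
    - {"dx": 0, "dy": 0, "dz": 0, "spin": 0, "grip": 40}
    - {"dx": 0, "dy": 0, "dz": 0, "spin": 0, "grip": 40}
    - {"dx": 0, "dy": 0, "dz": 0, "spin": 0, "grip": 40}
    - {"dx": 0, "dy": 0, "dz": 0, "spin": 0, "grip": 40}
    - {"dx": 0, "dy": 0, "dz": 0, "spin": 0, "grip": 40}

```text
time_s: 4.48
tcp_pos: [0.4832, -0.1604, 0.0041]
eef_rot: [-180.0, 0.0, -149.4]
contact_force: [-0.8, 1.3, 6.1]
gripper_width: 0.056
```

Emit:
servo_tool:
  targets:
    - {"dx": 0, "dy": 0, "dz": 2, "spin": 0, "grip": 40}
    - {"dx": 0, "dy": 0, "dz": 5, "spin": 0, "grip": 40}
    - {"dx": 0, "dy": 0, "dz": 9, "spin": -0.1, "grip": 40}
    - {"dx": 1, "dy": 2, "dz": 13, "spin": -0.2, "grip": 40}
    - {"dx": 2.5, "dy": 5, "dz": 16, "spin": -0.3, "grip": 40}
    - {"dx": 4, "dy": 8, "dz": 18, "spin": -0.4, "grip": 40}
    - {"dx": 6, "dy": 12, "dz": 18, "spin": -0.5, "grip": 40}
    - {"dx": 8, "dy": 15.5, "dz": 18, "spin": -0.6, "grip": 40}
    - {"dx": 9.5, "dy": 19, "dz": 18, "spin": -0.7, "grip": 40}
    - {"dx": 11.5, "dy": 22.5, "dz": 18, "spin": -0.724, "grip": 40}

```text
time_s: 5.32
tcp_pos: [0.5975, 0.0661, 0.1838]
eef_rot: [180.0, -0.0, 168.8]
contact_force: [0.1, -0.5, -2.4]
gripper_width: 0.0558
```

Emit:
servo_tool:
  targets:
    - {"dx": 2, "dy": 3.5, "dz": 0.5, "spin": 0, "grip": 40}
    - {"dx": 4, "dy": 7, "dz": 1, "spin": 0, "grip": 40}
    - {"dx": 6, "dy": 11, "dz": 1, "spin": 0, "grip": 40}
    - {"dx": 7, "dy": 14, "dz": 1, "spin": 0, "grip": 40}
    - {"dx": 7.3, "dy": 14.7, "dz": 1, "spin": 0, "grip": 40}
    - {"dx": 7.3, "dy": 14.7, "dz": 1, "spin": 0, "grip": 40}
    - {"dx": 7.3, "dy": 14.7, "dz": 1, "spin": 0, "grip": 40}
    - {"dx": 7.3, "dy": 14.7, "dz": 1, "spin": 0, "grip": 40}
    - {"dx": 7.3, "dy": 14.7, "dz": 1, "spin": 0, "grip": 40}
    - {"dx": 7.3, "dy": 14.7, "dz": 1, "spin": 0, "grip": 40}

```text
time_s: 6.15
tcp_pos: [0.6704, 0.2099, 0.1942]
eef_rot: [180.0, 0.0, 169.0]
contact_force: [-0.6, 1.0, -0.2]
gripper_width: 0.056
```

```bash
python3 -c "
from h import *
look('tray_a',.066,'w3.png')
c=r.get_calibration('wrist')
for d in r.cut_out('deck','wrist'): print('deck',d['p'],rect(d['mask'],.01,c))
for d in r.cut_out('cover_1','wrist'): print('cov',d['p'],d['extent'],rect(d['mask'],.044,c))"
```

```text
6.15 [670.4 209.9 194.2] [1.7998e+02 2.0000e-02 1.6903e+02]
0.91 [166.   4. 185. 136.] [542.1 141.8 104.1   7.5 -10. ]
0.77 [252.   0. 318. 135.] [558.4 235.4 109.5  55.4 -11.7]
deck 0.75 [552.  168.1 258.3 158.4  79. ]
cov 0.91 [100.7, 2.5, 176.1, 137.1] [529.8 104.6 117.1  58.  -10.6]
```

View pics/w3.png

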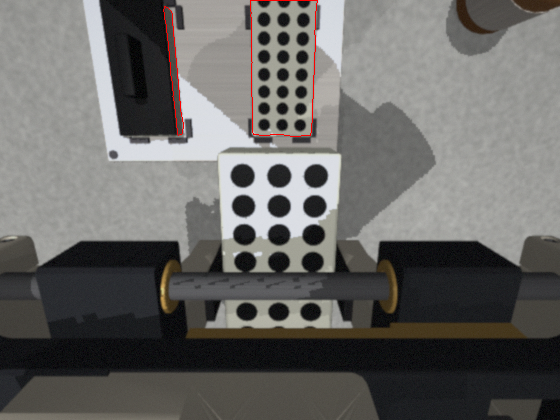

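The top of the open pile is cropped at the image edge (252–318, 0–135). I'll rise 5 cm to see all of it.

Emit:
servo_tool:
  targets:
    - {"dx": 0, "dy": 0, "dz": 2, "spin": 0, "grip": 40}
    - {"dx": 0, "dy": 0, "dz": 4, "spin": 0, "grip": 40}
    - {"dx": 0, "dy": 0, "dz": 5, "spin": 0, "grip": 40}
    - {"dx": 0, "dy": 0, "dz": 5, "spin": 0, "grip": 40}
    - {"dx": 0, "dy": 0, "dz": 5, "spin": 0, "grip": 40}
    - {"dx": 0, "dy": 0, "dz": 5, "spin": 0, "grip": 40}
    - {"dx": 0, "dy": 0, "dz": 5, "spin": 0, "grip": 40}
    - {"dx": 0, "dy": 0, "dz": 5, "spin": 0, "grip": 40}
    - {"dx": 0, "dy": 0, "dz": 5, "spin": 0, "grip": 40}
    - {"dx": 0, "dy": 0, "dz": 5, "spin": 0, "grip": 40}

```text
time_s: 7.18
tcp_pos: [0.6705, 0.211, 0.2431]
eef_rot: [-180.0, -0.0, 169.1]
contact_force: [0.7, -0.4, -1.2]
gripper_width: 0.0558
```

```bash
python3 -c "
from h import *
look('tray_a',.066,'w4.png')
c=r.get_calibration('wrist')
for d in r.cut_out('deck','wrist'): print('deck',d['p'],rect(d['mask'],.01,c))
for d in r.cut_out('cover_1','wrist'): print('cov',d['p'],d['extent'],rect(d['mask'],.044,c))
im=cv2.imread('pics/raw_w4.png')
# model outlines for hypothesised pile pose
cv2.imwrite('pics/w4c.png',cv2.resize(cv2.imread('pics/w4.png')[0:160,60:380],None,fx=2.5,fy=2.5))
"
```

```text
7.18 [670.5 211.  243.1] [-1.7997e+02 -4.0000e-02  1.6910e+02]
0.91 [178.  22. 192. 132.] [540.5 140.2 103.2   7.3 -10.5]
0.82 [254.   6. 311. 132.] [553.6 236.4 118.6  57.3 -11.4]
deck 0.86 [544.6 169.2 260.6 176.1  79.1]
cov 0.97 [125.5, 18.2, 191.4, 135.8] [528.9 104.4 119.5  58.4 -10.1]
cov 0.78 [1.3, 190.1, 23.5, 237.9] [ 648.4 -122.2   63.3   30.8  -25.4]
cov 0.18 [253.5, 6.9, 308.1, 132.3] [551.  237.5 126.2  59.6 -11.3]
```

View pics/w4c.png

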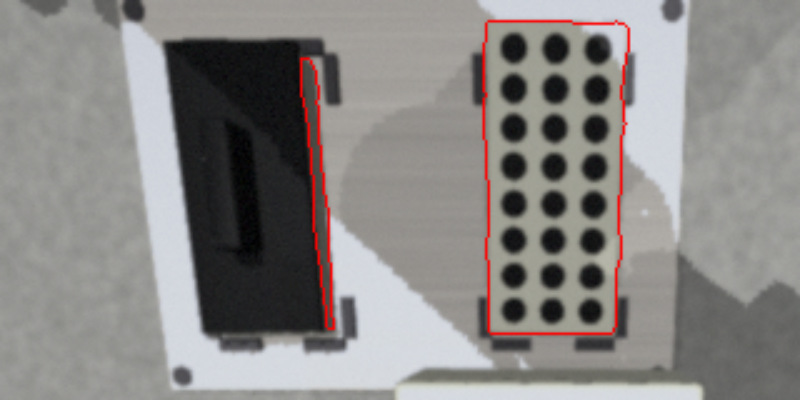

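The crop shows all 24 wells of the open pile. I'll refine its centre from the well centroids.

```bash
cat >> h.py <<'E'
def wells(im,roi,z,c,thr=70):
    x0,y0,x1,y1=roi; g=cv2.cvtColor(im,6)[y0:y1,x0:x1]; g=cv2.resize(g,None,fx=4,fy=4,interpolation=cv2.INTER_CUBIC)
    n,_,st,ce=cv2.connectedComponentsWithStats((g<thr).astype(np.uint8))
    ok=[i for i in range(1,n) if 300<st[i,4]<3000 and max(st[i,2:4])<70]
    p=(ce[ok]+.5)/4-.5+[x0,y0]; W=ray(p,z,c)[:,:2]*1000
    (cx,cy),s,a=cv2.minAreaRect(W.astype(np.float32)); print(len(ok),"mean",W.mean(0).round(1),"rect",round(cx,1),round(cy,1),np.round(s,1),round(a,1))
E
python3 -c "
from h import *
c=r.get_calibration('wrist'); im=cv2.imread('pics/raw_w4.png'); s=r.get_state(); print(s['tcp_pos'])
wells(im,(256,8,308,131),.066,c)
scr=ray([[60+133/2.5,9/2.5],[60+672/2.5,9/2.5],[60+182/2.5,376/2.5]],.01,c)[:,:2]*1000
print(scr.round(1), 'deck centre', ((scr[1]+scr[2])/2).round(1), 'nestL',((scr[1]+scr[2])/2+68*np.array([.189,.982])).round(1))
"
```

```text
[0.6706108  0.21110975 0.24358328]
24 mean [553.7 236.5] rect 553.7 236.5 [33.  99.4] 78.4
[[438.5  65.4]
 [484.8 304.8]
 [599.8  34.3]] deck centre [542.3 169.6] nestL [555.1 236.4]
```

Emit:
servo_tool:
  targets:
    - {"dx": -4, "dy": 0.9, "dz": 0, "spin": 0, "grip": 40}
    - {"dx": -8, "dy": 1.7, "dz": 0, "spin": 0, "grip": 40}
    - {"dx": -10.5, "dy": 2.3, "dz": -2, "spin": 0, "grip": 40}
    - {"dx": -11.5, "dy": 2.5, "dz": -5, "spin": 0, "grip": 40}
    - {"dx": -11.5, "dy": 2.5, "dz": -8, "spin": 0, "grip": 40}
    - {"dx": -11.5, "dy": 2.5, "dz": -11, "spin": 0, "grip": 40}
    - {"dx": -11.5, "dy": 2.5, "dz": -13.5, "spin": 0, "grip": 40}
    - {"dx": -11.5, "dy": 2.5, "dz": -15, "spin": 0, "grip": 40}
    - {"dx": -11.5, "dy": 2.5, "dz": -15.5, "spin": 0, "grip": 40}
    - {"dx": -11.5, "dy": 2.5, "dz": -15.5, "spin": 0, "grip": 40}

```text
time_s: 8.22
tcp_pos: [0.5551, 0.2357, 0.0876]
eef_rot: [-179.9, -0.1, 169.1]
contact_force: [0.1, -0.6, -0.9]
gripper_width: 0.0556
```

Emit:
servo_tool:
  targets:
    - {"dx": 0, "dy": 0.05, "dz": -0.5, "spin": 0, "grip": 40}
    - {"dx": 0, "dy": 0.05, "dz": -0.9, "spin": 0, "grip": 40}
    - {"dx": 0, "dy": 0.05, "dz": -1.2, "spin": 0, "grip": 40}
    - {"dx": 0, "dy": 0.05, "dz": -1.4, "spin": 0, "grip": 40}
    - {"dx": 0, "dy": 0.05, "dz": -1.5, "spin": 0, "grip": 40}
    - {"dx": 0, "dy": 0.05, "dz": -1.6, "spin": 0, "grip": 40}
    - {"dx": 0, "dy": 0.05, "dz": -1.65, "spin": 0, "grip": 40}
    - {"dx": 0, "dy": 0.05, "dz": -1.7, "spin": 0, "grip": 40}
    - {"dx": 0, "dy": 0.05, "dz": -1.7, "spin": 0, "grip": 40}
    - {"dx": 0, "dy": 0.05, "dz": -1.7, "spin": 0, "grip": 40}

```text
time_s: 9.05
tcp_pos: [0.5557, 0.2366, 0.0718]
eef_rot: [180.0, 0.0, 169.1]
contact_force: [-0.3, 0.8, -0.5]
gripper_width: 0.0559
```

Emit:
servo_tool:
  targets:
    - {"dx": 0, "dy": 0, "dz": -0.05, "spin": 0, "grip": 40}
    - {"dx": 0, "dy": 0, "dz": -0.1, "spin": 0, "grip": 40}
    - {"dx": 0, "dy": 0, "dz": -0.1, "spin": 0, "grip": 40}
    - {"dx": 0, "dy": 0, "dz": -0.1, "spin": 0, "grip": 40}
    - {"dx": 0, "dy": 0, "dz": -0.1, "spin": 0, "grip": 40}
    - {"dx": 0, "dy": 0, "dz": -0.1, "spin": 0, "grip": 40}
    - {"dx": 0, "dy": 0, "dz": -0.1, "spin": 0, "grip": 40}
    - {"dx": 0, "dy": 0, "dz": -0.1, "spin": 0, "grip": 40}
    - {"dx": 0, "dy": 0, "dz": -0.1, "spin": 0, "grip": 40}
    - {"dx": 0, "dy": 0, "dz": -0.1, "spin": 0, "grip": 40}

```text
time_s: 9.88
tcp_pos: [0.5556, 0.2366, 0.0707]
eef_rot: [180.0, 0.0, 169.1]
contact_force: [0.3, 0.3, -0.4]
gripper_width: 0.0558
```

Emit:
servo_tool:
  targets:
    - {"dx": 0, "dy": 0, "dz": -0.03, "spin": 0, "grip": 40}
    - {"dx": 0, "dy": 0, "dz": -0.06, "spin": 0, "grip": 40}
    - {"dx": 0, "dy": 0, "dz": -0.09, "spin": 0, "grip": 40}
    - {"dx": 0, "dy": 0, "dz": -0.1, "spin": 0, "grip": 40}
    - {"dx": 0, "dy": 0, "dz": -0.1, "spin": 0, "grip": 40}
    - {"dx": 0, "dy": 0, "dz": -0.1, "spin": 0, "grip": 40}
    - {"dx": 0, "dy": 0, "dz": -0.1, "spin": 0, "grip": 40}
    - {"dx": 0, "dy": 0, "dz": -0.1, "spin": 0, "grip": 40}
    - {"dx": 0, "dy": 0, "dz": -0.1, "spin": 0, "grip": 40}
    - {"dx": 0, "dy": 0, "dz": -0.1, "spin": 0, "grip": 40}

```text
time_s: 10.72
tcp_pos: [0.5556, 0.2366, 0.0701]
eef_rot: [180.0, 0.0, 169.1]
contact_force: [-3.0, 0.0, 5.8]
gripper_width: 0.0559
```

Contact is 5.8 N, so the tray is seated. I'll open and rise.

Emit:
servo_tool:
  targets:
    - {"dx": 0, "dy": 0, "dz": 0, "spin": 0, "grip": 66}
    - {"dx": 0, "dy": 0, "dz": 0, "spin": 0, "grip": 70}
    - {"dx": 0, "dy": 0, "dz": 0, "spin": 0, "grip": 80}
    - {"dx": 0, "dy": 0, "dz": 0, "spin": 0, "grip": 100}
    - {"dx": 0, "dy": 0, "dz": 0, "spin": 0, "grip": 100}
    - {"dx": 0, "dy": 0, "dz": 0, "spin": 0, "grip": 100}
    - {"dx": 0, "dy": 0, "dz": 0, "spin": 0, "grip": 100}
    - {"dx": 0, "dy": 0, "dz": 1, "spin": 0, "grip": 100}
    - {"dx": 0, "dy": 0, "dz": 3, "spin": 0, "grip": 100}
    - {"dx": 0, "dy": 0, "dz": 6, "spin": 0, "grip": 100}

```text
time_s: 11.55
tcp_pos: [0.5542, 0.2356, 0.1286]
eef_rot: [-179.8, -0.2, 169.1]
contact_force: [0.9, 0.0, -0.3]
gripper_width: 0.0875
```

Emit:
servo_tool:
  targets:
    - {"dx": 0, "dy": 0, "dz": 4, "spin": 0, "grip": 100}
    - {"dx": 3, "dy": -0.7, "dz": 8, "spin": 0, "grip": 100}
    - {"dx": 7, "dy": -1.5, "dz": 11.5, "spin": 0, "grip": 100}
    - {"dx": 11, "dy": -2.4, "dz": 11.5, "spin": 0, "grip": 100}
    - {"dx": 11.5, "dy": -2.5, "dz": 11.5, "spin": 0, "grip": 100}
    - {"dx": 11.5, "dy": -2.5, "dz": 11.5, "spin": 0, "grip": 100}
    - {"dx": 11.5, "dy": -2.5, "dz": 11.5, "spin": 0, "grip": 100}
    - {"dx": 11.5, "dy": -2.5, "dz": 11.5, "spin": 0, "grip": 100}
    - {"dx": 11.5, "dy": -2.5, "dz": 11.5, "spin": 0, "grip": 100}
    - {"dx": 11.5, "dy": -2.5, "dz": 11.5, "spin": 0, "grip": 100}

```text
time_s: 12.38
tcp_pos: [0.6698, 0.2119, 0.245]
eef_rot: [180.0, -0.0, 169.2]
contact_force: [-0.0, 0.3, -0.1]
gripper_width: 0.0874
```

```bash
python3 -c "
from h import *
look('spare',.094,'w5.png')
c=r.get_calibration('wrist'); im=cv2.imread('pics/raw_w5.png')
d=r.cut_out('spare','wrist'); 
e=[int(v) for v in d[0]['extent']]
wells(im,(e[0]+3,max(e[1],0)+1,e[2]-3,e[3]-1),.094,c)
"
```

```text
12.38 [669.8 211.9 245. ] [ 1.8000e+02 -1.0000e-02  1.6915e+02]
0.71 [252.   0. 316. 139.] [555.  236.5 119.   56.3 -11. ]
24 mean [554.6 237.1] rect 554.6 237.1 [33.  99.2] 78.9
```

View pics/w5.png

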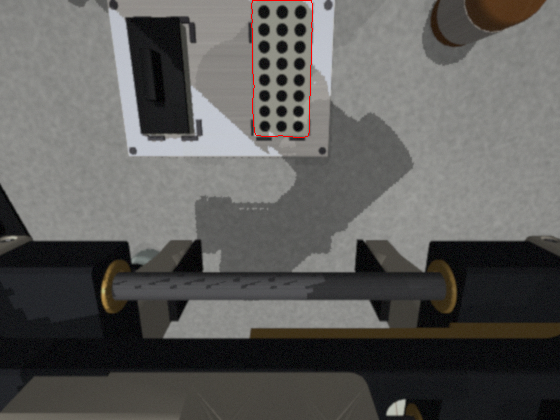

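The spare sits at (554.6, 237.1), yaw -11.1°, level on the pile (250–312, 0–137), with its edges inside the guides. Next I'll look at the black cover.

Emit:
servo_tool:
  targets:
    - {"dx": 5.7, "dy": -39, "dz": -4.5, "spin": 0.301, "grip": 100}
    - {"dx": 5.7, "dy": -39, "dz": -4.5, "spin": 0.301, "grip": 100}
    - {"dx": 5.7, "dy": -39, "dz": -4.5, "spin": 0.301, "grip": 100}
    - {"dx": 5.7, "dy": -39, "dz": -4.5, "spin": 0.301, "grip": 100}
    - {"dx": 5.7, "dy": -39, "dz": -4.5, "spin": 0.301, "grip": 100}
    - {"dx": 5.7, "dy": -39, "dz": -4.5, "spin": 0.301, "grip": 100}
    - {"dx": 5.7, "dy": -39, "dz": -4.5, "spin": 0.301, "grip": 100}
    - {"dx": 5.7, "dy": -39, "dz": -4.5, "spin": 0.301, "grip": 100}
    - {"dx": 5.7, "dy": -39, "dz": -4.5, "spin": 0.301, "grip": 100}
    - {"dx": 5.7, "dy": -39, "dz": -4.5, "spin": 0.301, "grip": 100}

```text
time_s: 13.37
tcp_pos: [0.7271, -0.1826, 0.1989]
eef_rot: [-180.0, -0.1, -173.8]
contact_force: [-0.6, 1.5, -0.9]
gripper_width: 0.0875
```

Emit:
servo_tool:
  targets:
    - {"dx": 0, "dy": 0, "dz": 0, "spin": 0, "grip": 100}
    - {"dx": 0, "dy": 0, "dz": 0, "spin": 0, "grip": 100}
    - {"dx": 0, "dy": 0, "dz": 0, "spin": 0, "grip": 100}
    - {"dx": 0, "dy": 0, "dz": 0, "spin": 0, "grip": 100}
    - {"dx": 0, "dy": 0, "dz": 0, "spin": 0, "grip": 100}
    - {"dx": 0, "dy": 0, "dz": 0, "spin": 0, "grip": 100}
    - {"dx": 0, "dy": 0, "dz": 0, "spin": 0, "grip": 100}
    - {"dx": 0, "dy": 0, "dz": 0, "spin": 0, "grip": 100}
    - {"dx": 0, "dy": 0, "dz": 0, "spin": 0, "grip": 100}
    - {"dx": 0, "dy": 0, "dz": 0, "spin": 0, "grip": 100}

```text
time_s: 14.2
tcp_pos: [0.7276, -0.1782, 0.1997]
eef_rot: [180.0, -0.0, -173.6]
contact_force: [-0.3, 0.5, -0.1]
gripper_width: 0.0875
```

```bash
python3 -c "
from h import *
look('cover_2',.006,'w6.png')
"
```

```text
14.2 [ 727.6 -178.2  199.7] [ 180.     -0.   -173.64]
0.95 [255.  56. 304. 167.] [ 648.  -185.8  118.3   55.7    6.6]
0.95 [116.  15. 195. 139.] [ 625.7 -321.7  120.4   57.8   15.6]
0.93 [  0.  53.  60. 170.] [ 679.4 -486.8  124.1   59.8  -37.7]
0.89 [545.  44. 559.  80.] [563.4  96.1  38.1  15.6  20.8]
```

View pics/w6.png

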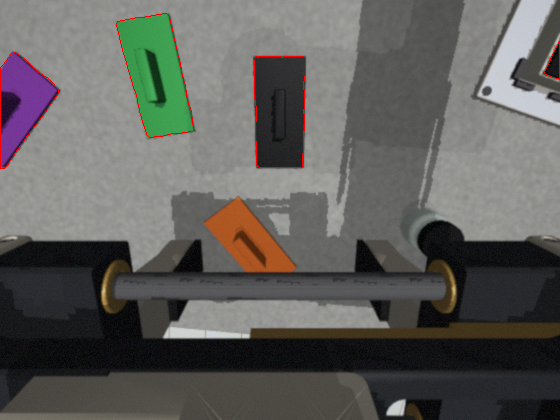

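Candidates: black (279,112), green (155,75), orange (250,235) and purple (20,105). Only the black one fits. I'll confirm it in a crop.

```bash
python3 -c "
from h import *
im=cv2.imread('pics/raw_w6.png'); cv2.imwrite('pics/w6c.png',cv2.resize(im[40:185,220:340],None,fx=4,fy=4)); print(im[70,270],im[150,290],im[75,160])"
```

```text
[48 45 46] [37 35 34] [ 54 106  40]
```

View pics/w6c.png

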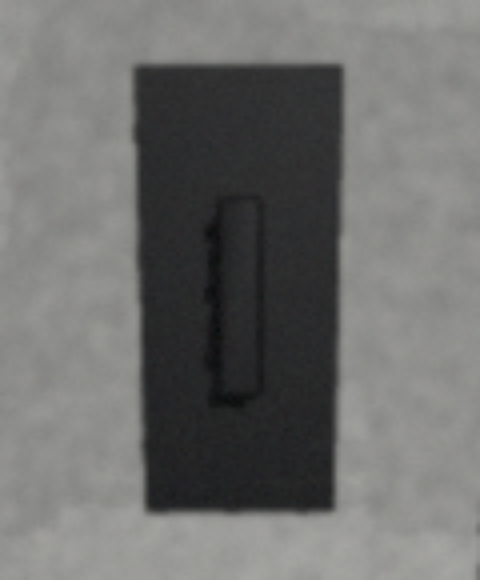

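The crop shows a plain black, neutral-grey cover with its bar handle along the middle, so it is cover_2.

Emit:
servo_tool:
  targets:
    - {"dx": -4, "dy": -0.4, "dz": -1, "spin": 0.004, "grip": 100}
    - {"dx": -7.5, "dy": -0.8, "dz": -3, "spin": 0.004, "grip": 100}
    - {"dx": -8, "dy": -0.8, "dz": -7, "spin": 0.004, "grip": 90}
    - {"dx": -8, "dy": -0.8, "dz": -11, "spin": 0.004, "grip": 80}
    - {"dx": -8, "dy": -0.8, "dz": -14, "spin": 0.004, "grip": 70}
    - {"dx": -8, "dy": -0.8, "dz": -16.5, "spin": 0.004, "grip": 60}
    - {"dx": -8, "dy": -0.8, "dz": -18, "spin": 0.004, "grip": 60}
    - {"dx": -8, "dy": -0.8, "dz": -18.8, "spin": 0.004, "grip": 60}
    - {"dx": -8, "dy": -0.8, "dz": -18.8, "spin": 0.004, "grip": 60}
    - {"dx": -8, "dy": -0.8, "dz": -18.8, "spin": 0.004, "grip": 60}

```text
time_s: 15.13
tcp_pos: [0.648, -0.1866, 0.0121]
eef_rot: [-180.0, 0.0, -173.4]
contact_force: [-0.5, 0.2, 0.9]
gripper_width: 0.0524
```

Emit:
servo_tool:
  squeeze: 25
  targets:
    - {"dx": 0, "dy": 0, "dz": 0, "spin": 0, "grip": 30}
    - {"dx": 0, "dy": 0, "dz": 0, "spin": 0, "grip": 20}
    - {"dx": 0, "dy": 0, "dz": 0, "spin": 0, "grip": 10}
    - {"dx": 0, "dy": 0, "dz": 0, "spin": 0, "grip": 3}
    - {"dx": 0, "dy": 0, "dz": 0, "spin": 0, "grip": 3}
    - {"dx": 0, "dy": 0, "dz": 0, "spin": 0, "grip": 3}
    - {"dx": 0, "dy": 0, "dz": 0, "spin": 0, "grip": 3}
    - {"dx": 0, "dy": 0, "dz": 0, "spin": 0, "grip": 3}
    - {"dx": 0, "dy": 0, "dz": 0, "spin": 0, "grip": 3}
    - {"dx": 0, "dy": 0, "dz": 0, "spin": 0, "grip": 3}

```text
time_s: 15.97
tcp_pos: [0.6477, -0.1864, 0.0119]
eef_rot: [-180.0, 0.0, -173.4]
contact_force: [-1.0, 0.8, 2.0]
gripper_width: 0.0115
```

Emit:
servo_tool:
  targets:
    - {"dx": 0, "dy": 0, "dz": 2, "spin": 0, "grip": 3}
    - {"dx": 0, "dy": 0, "dz": 5, "spin": 0, "grip": 3}
    - {"dx": 0, "dy": 1, "dz": 9, "spin": 0, "grip": 3}
    - {"dx": 0.5, "dy": 3, "dz": 12.5, "spin": -0.05, "grip": 3}
    - {"dx": 0.8, "dy": 5.5, "dz": 15.5, "spin": -0.1, "grip": 3}
    - {"dx": 1, "dy": 8.5, "dz": 18, "spin": -0.15, "grip": 3}
    - {"dx": 1.2, "dy": 12, "dz": 20, "spin": -0.2, "grip": 3}
    - {"dx": 1.4, "dy": 15.5, "dz": 21.5, "spin": -0.25, "grip": 3}
    - {"dx": 1.6, "dy": 19, "dz": 23, "spin": -0.305, "grip": 3}
    - {"dx": 1.8, "dy": 22.5, "dz": 23.3, "spin": -0.305, "grip": 3}

```text
time_s: 16.8
tcp_pos: [0.6664, 0.0403, 0.2478]
eef_rot: [179.9, 0.2, 168.9]
contact_force: [1.2, -0.7, -0.8]
gripper_width: 0.0117
```

Emit:
servo_tool:
  targets:
    - {"dx": 0.1, "dy": 3.5, "dz": 0, "spin": 0, "grip": 3}
    - {"dx": 0.2, "dy": 7, "dz": 0, "spin": 0, "grip": 3}
    - {"dx": 0.3, "dy": 10.5, "dz": 0, "spin": 0, "grip": 3}
    - {"dx": 0.4, "dy": 13.5, "dz": 0, "spin": 0, "grip": 3}
    - {"dx": 0.5, "dy": 16, "dz": 0, "spin": 0, "grip": 3}
    - {"dx": 0.5, "dy": 17.3, "dz": 0, "spin": 0, "grip": 3}
    - {"dx": 0.5, "dy": 17.3, "dz": 0, "spin": 0, "grip": 3}
    - {"dx": 0.5, "dy": 17.3, "dz": 0, "spin": 0, "grip": 3}
    - {"dx": 0.5, "dy": 17.3, "dz": 0, "spin": 0, "grip": 3}
    - {"dx": 0.5, "dy": 17.3, "dz": 0, "spin": 0, "grip": 3}

```text
time_s: 17.63
tcp_pos: [0.6706, 0.2104, 0.2448]
eef_rot: [-180.0, -0.0, 169.0]
contact_force: [-0.5, 0.3, -1.0]
gripper_width: 0.0119
```

```bash
python3 -c "
from h import *
look('cover_2',.23,'w7.png')
c=r.get_calibration('wrist'); im=cv2.imread('pics/raw_w7.png')
wells(im,(254,1,310,134),.094,c)
"
```

```text
17.63 [670.6 210.4 244.8] [-1.7999e+02 -1.0000e-02  1.6904e+02]
0.88 [127.  17. 192. 135.] [563.9 167.4  58.1  28.2 -10.4]
0.88 [ 50. 308.  77. 340.] [697.8  59.2  23.7  15.   -9.9]
0.67 [226. 149. 328. 330.] [650.1 214.7  76.4  58.3 -11. ]
0.2 [253.   0. 316. 136.] [573.4 232.   65.3  31.4 -11. ]
24 mean [554.5 237.1] rect 554.5 237.1 [33.  99.3] 78.9
```

View pics/w7.png

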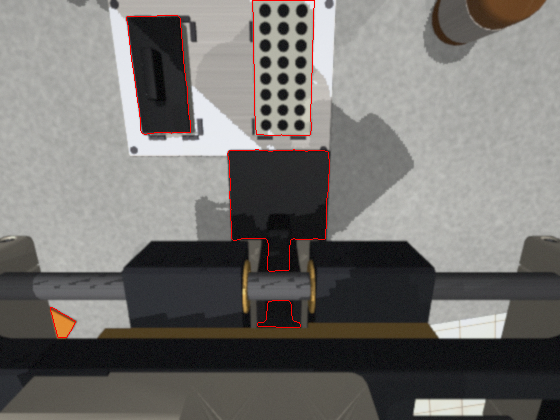

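The cover is held level (front edge at row 150, columns 228–328). I'll check the hold offset and compute the nest from the screws.

```bash
python3 -c "
from h import *
c=r.get_calibration('wrist'); s=r.get_state(); t=s['tcp_pos']*1000; print(t)
f=ray([[228.5,150],[328,150]],.239,c)[:,:2]*1000; y=np.radians(169.05); X=np.array([np.cos(y),np.sin(y)]);Y=np.array([-X[1],X[0]])
print([( (p-t[:2])@X,(p-t[:2])@Y) for p in f])
q=ray([[115,5],[329,4],[133,150],[323,150]],.01,c)[:,:2]*1000; print(q.round(1),q[1:3].mean(0), q[1:3].mean(0)+68*np.array([.190,.982]))
"
```

```text
[670.73014246 210.38221566 244.91648648]
[(np.float64(59.5639344881843), np.float64(26.222974571782306)), (np.float64(59.54014463167091), np.float64(-27.007534477864915))]
[[439.7  66. ]
 [485.1 304.8]
 [599.3  33.5]
 [645.8 273.6]] [542.2173686  169.19336977] [555.1373686  235.96936977]
```

Emit:
servo_tool:
  targets:
    - {"dx": -4, "dy": 0.9, "dz": 0, "spin": 0, "grip": 3}
    - {"dx": -8, "dy": 1.8, "dz": 0, "spin": 0, "grip": 3}
    - {"dx": -10.7, "dy": 2.4, "dz": -1, "spin": 0, "grip": 3}
    - {"dx": -11.6, "dy": 2.6, "dz": -3, "spin": 0, "grip": 3}
    - {"dx": -11.6, "dy": 2.6, "dz": -6, "spin": 0, "grip": 3}
    - {"dx": -11.6, "dy": 2.6, "dz": -9, "spin": 0, "grip": 3}
    - {"dx": -11.6, "dy": 2.6, "dz": -11.5, "spin": 0, "grip": 3}
    - {"dx": -11.6, "dy": 2.6, "dz": -12.5, "spin": 0, "grip": 3}
    - {"dx": -11.6, "dy": 2.6, "dz": -12.8, "spin": 0, "grip": 3}
    - {"dx": -11.6, "dy": 2.6, "dz": -12.8, "spin": 0, "grip": 3}

```text
time_s: 18.57
tcp_pos: [0.555, 0.2372, 0.1169]
eef_rot: [-180.0, -0.0, 169.1]
contact_force: [-0.1, -0.2, -1.1]
gripper_width: 0.0116
```

Emit:
servo_tool:
  targets:
    - {"dx": 0, "dy": 0, "dz": -0.3, "spin": 0, "grip": 3}
    - {"dx": 0, "dy": 0, "dz": -0.5, "spin": 0, "grip": 3}
    - {"dx": 0, "dy": 0, "dz": -0.7, "spin": 0, "grip": 3}
    - {"dx": 0, "dy": 0, "dz": -0.8, "spin": 0, "grip": 3}
    - {"dx": 0, "dy": 0, "dz": -0.9, "spin": 0, "grip": 3}
    - {"dx": 0, "dy": 0, "dz": -0.95, "spin": 0, "grip": 3}
    - {"dx": 0, "dy": 0, "dz": -1, "spin": 0, "grip": 3}
    - {"dx": 0, "dy": 0, "dz": -1, "spin": 0, "grip": 3}
    - {"dx": 0, "dy": 0, "dz": -1, "spin": 0, "grip": 3}
    - {"dx": 0, "dy": 0, "dz": -1, "spin": 0, "grip": 3}

```text
time_s: 19.4
tcp_pos: [0.5546, 0.2376, 0.1068]
eef_rot: [180.0, 0.0, 169.1]
contact_force: [-0.4, 0.2, -1.5]
gripper_width: 0.0117
```

Emit:
servo_tool:
  targets:
    - {"dx": 0, "dy": -0.07, "dz": 0, "spin": 0, "grip": 3}
    - {"dx": 0, "dy": -0.07, "dz": -0.03, "spin": 0, "grip": 3}
    - {"dx": 0, "dy": -0.07, "dz": -0.06, "spin": 0, "grip": 3}
    - {"dx": 0, "dy": -0.07, "dz": -0.08, "spin": 0, "grip": 3}
    - {"dx": 0, "dy": -0.07, "dz": -0.1, "spin": 0, "grip": 3}
    - {"dx": 0, "dy": -0.07, "dz": -0.1, "spin": 0, "grip": 3}
    - {"dx": 0, "dy": -0.07, "dz": -0.1, "spin": 0, "grip": 3}
    - {"dx": 0, "dy": -0.07, "dz": -0.1, "spin": 0, "grip": 3}
    - {"dx": 0, "dy": -0.07, "dz": -0.1, "spin": 0, "grip": 3}
    - {"dx": 0, "dy": -0.07, "dz": -0.1, "spin": 0, "grip": 3}

```text
time_s: 20.23
tcp_pos: [0.5546, 0.2369, 0.1058]
eef_rot: [180.0, 0.0, 169.1]
contact_force: [-1.6, 0.2, 2.1]
gripper_width: 0.0116
```

Contact is beginning (2.1 N). I'll lower 0.5 mm more, then release and rise.

Emit:
servo_tool:
  targets:
    - {"dx": 0, "dy": 0, "dz": -0.03, "spin": 0, "grip": 3}
    - {"dx": 0, "dy": 0, "dz": -0.05, "spin": 0, "grip": 3}
    - {"dx": 0, "dy": 0, "dz": -0.05, "spin": 0, "grip": 3}
    - {"dx": 0, "dy": 0, "dz": -0.05, "spin": 0, "grip": 15}
    - {"dx": 0, "dy": 0, "dz": -0.05, "spin": 0, "grip": 20}
    - {"dx": 0, "dy": 0, "dz": -0.05, "spin": 0, "grip": 30}
    - {"dx": 0, "dy": 0, "dz": -0.05, "spin": 0, "grip": 50}
    - {"dx": 0, "dy": 0, "dz": -0.05, "spin": 0, "grip": 60}
    - {"dx": 0, "dy": 0, "dz": -0.05, "spin": 0, "grip": 60}
    - {"dx": 0, "dy": 0, "dz": -0.05, "spin": 0, "grip": 60}

```text
time_s: 21.07
tcp_pos: [0.5546, 0.2369, 0.1051]
eef_rot: [-180.0, -0.0, 169.1]
contact_force: [1.4, 0.1, 0.2]
gripper_width: 0.0454
```

Emit:
servo_tool:
  targets:
    - {"dx": 0, "dy": 0, "dz": 1, "spin": 0, "grip": 60}
    - {"dx": 0, "dy": 0, "dz": 4, "spin": 0, "grip": 60}
    - {"dx": 0, "dy": 0, "dz": 8, "spin": 0, "grip": 60}
    - {"dx": 3, "dy": -0.7, "dz": 11, "spin": 0, "grip": 60}
    - {"dx": 7, "dy": -1.5, "dz": 14, "spin": 0, "grip": 60}
    - {"dx": 11, "dy": -2.4, "dz": 16, "spin": 0, "grip": 60}
    - {"dx": 11.5, "dy": -2.5, "dz": 17, "spin": 0, "grip": 60}
    - {"dx": 11.5, "dy": -2.5, "dz": 17, "spin": 0, "grip": 60}
    - {"dx": 11.5, "dy": -2.5, "dz": 17, "spin": 0, "grip": 60}
    - {"dx": 11.5, "dy": -2.5, "dz": 17, "spin": 0, "grip": 60}

```text
time_s: 21.9
tcp_pos: [0.6687, 0.2117, 0.2747]
eef_rot: [-180.0, -0.1, 169.1]
contact_force: [-0.7, -0.6, 0.1]
gripper_width: 0.0525
```

```bash
python3 -c "
from h import *
look('cover_2',.100,'w8.png')
c=r.get_calibration('wrist')
for d in r.cut_out('cover_1','wrist'): print('at44mm',rect(d['mask'],.044,c))
"
```

```text
21.9 [668.7 211.7 274.7] [-1.7998e+02 -7.0000e-02  1.6908e+02]
0.73 [140.  29. 195. 134.] [538.1 122.4 101.4  49.7 -10.5]
0.61 [254.   9. 309. 139.] [555.  237.2 119.8  57.1 -10.9]
at44mm [528.3 104.9 118.5  58.1 -10.5]
at44mm [547.9 238.9 140.   66.7 -10.9]
```

View pics/w8.png

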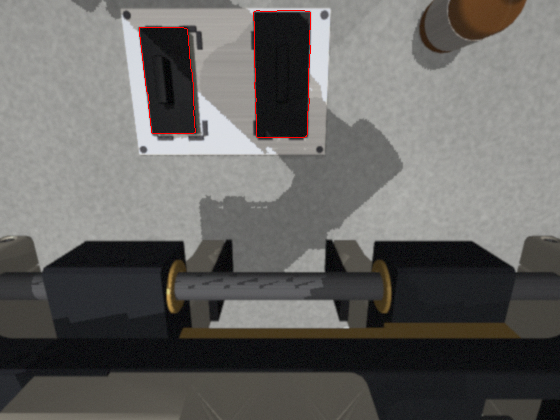

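The cover lies squarely on the pile (254–310, 11–137): centre (555.0, 237.2), yaw -10.9°, size 120x57 at the expected height. The other pile is unmoved (528.3, 104.9), and the gripper is clear.

```bash
python3 -c "
from plant import r
print(r.close_job())"
```

```text
the job is handed in; nothing more can be done
None
```

The spare tray and the loose black cover are both on the open (left, +y) pile, and the job is handed in. It took about 22 s of the 61 s allowed, and handing in gives no verdict.

- **Placing:** both were lowered until a light contact showed (about 6 N for the tray, 2 N for the cover) and then released, so neither was dropped.
- **Spare tray:** measured at (554.5, 237.1) mm with yaw about -11.1°. The nest, worked out from the deck screws, is at about (555.1, 236.0) mm with yaw -10.9°.
- **Cover:** measured at (555.0, 237.2) mm with yaw -10.9°, and its size matches the expected height. Both items are about 1 mm off the nest centre, and the limit is 7 mm.
- **Finished pile:** its cover measured (528.3, 104.9) mm against (528.9, 104.4) mm before, within measurement noise.
- **Other things on the bench:** I kept the arm clear of the bottle, jar, spanner and coloured look-alikes but did not measure them again at the end.
- **Checks:** none failed. The two deck-outline readings from the first top view differed by up to about 9 mm, so I relied on the close wrist-camera measurements.

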